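# Press a padlock's lock cylinder home with the star wheel of a bench press

## Robot

A 7-joint arm with a two-finger parallel gripper is mounted at the origin on the work surface. World frame = base frame: x ahead of the robot, y to its left, z up, the work surface at z = 0. Lengths are in m, angles in rad, forces in N, time in s.
With the tool pointing down it reaches from about 0.4 to 0.925 m from the base axis. Payload 5.6 kg.
Tool frame: the origin (TCP) lies at the very end of the fingers, on their centre line; the grasp point (between the pads) lies 19 mm behind it; z points along the fingers, y is the line along which they close (so a half turn about z gives the same grasp; the last joint's range is limited). The gripper opens to 85 mm and grips with 20 to 120 N. Pads are 22 mm wide; open, the fingers measure 114 mm over their backs; the gripper's body (76 mm by 85 mm) begins 54 mm behind the grasp point. The pads swing forward as they close: fully open they stand 13 mm farther back than shut.
Start: joints at [-1.316, 0.468, -0.012, 1.603, 0.006, 1.071, -0.056], TCP at [0.191, 0.621, 0.231] pointing down, gripper open.
Joint ranges: [-2.53, 2.53], [-0.31, 2.02], [-1.57, 1.55], [0.28, 2.44], [-1.29, 4.43], [0.15, 1.84], [-2.92, 2.92]. Speed limits (rad/s): [2.57, 2.57, 3.14, 3.14, 3.14, 3.14, 3.14].

## Interface

Orientations are given as a rotation vector (axis times angle).
In Python, from station import state, read_camera, camera_model, ticket gives the robot as it stands. The module is installed in compiled form; this text tells all that it offers.
- The arm moves only by the tool apply_moves, never from a script. Its argument "increments" is a list of rows, each a list of 5 numbers: the shift along the tool's x, y, z each as a share of 0.05 m, from -1 to 1, then the turn about the tool's z as a share of 0.08 rad, from -1 to 1, then the opening, from -1 (shut) to 1 (fully open), so that 0 is half open. A call has 1 to 12 rows; each row shifts and turns the commanded pose from where the row before left it, along the tool's axes as they then stand; what a row does not reach is not made up. A row lasts 1/8 s, in which the tool goes at most 62.5 mm and 10.7 degrees, less where a joint would pass 70% of its speed; a pose out of reach is approached as far as the arm can. A call with a number of a shift or a turn outside -1 to 1 is refused whole. A call with a gripper value outside its range is refused whole. The fingers move at their own pace and stop on an object; the grip force is fixed at half the most. Time passes only in rows, so rows that do not move let the fingers close. It gives the time, the measured TCP pose, the force, the opening and the grip force at its end, in the units of the state.
- state(): the state, without advancing time (a new reading comes with each control period).
- read_camera(name): name is "scene" or "side" or "wrist"; returns (picture, depth): 400x640x3 uint8, red, green, blue; 400x640 float32, m along the optical axis (not along the pixel's ray), 0 where there is no reading.
- camera_model(name): a dict with "vfov" (degrees; the focal length in pixels is half the picture's height over the tangent of half this angle, whatever the lens; pixels are square), "cx", "cy" (the principal point, pixels), "k1" (the pictures are not rectified: a ray, as slopes to the right and down, at radius r is drawn at 1 + k1 r^2 times it, then the intrinsics apply), "origin" and "rotation" of the camera in the world; the wrist camera has in their place "T_tool_cam" (4x4, takes a point from camera to tool coordinates, whose origin is the TCP and whose axes are the flange's). Camera axes: x right, y down, z forward; pixel columns grow to the right and rows downward; lengths in m; the calibration is good to about 2 mm. A picture is of the moment at which its call begins: read the wrist's pose just before it. camera_model takes no time and is no camera call.
- ticket.job_done(): hands the job in; it is judged then, once.
The state is a dict: "time": time; "joints": joint angles; "qvel": joint speeds; "tau": joint torques, N m; "ee_pos": TCP position; "orientation": TCP orientation; "ft_force": force on the tool from outside, world axes, zero at the start; "moment": the same for the moment, N m; "gripper_width": opening from 0.0 (shut) to 1.0 (fully open); "grasp_force": force on a finger pad.
Only numpy, scipy, OpenCV 4.12 (cv2) and the standard library are available. Lean on these libraries where they do the work, as an engineer would, in place of code of your own. Each camera call takes 0.05 s, during which the arm holds its last target. There are 200 camera calls.

## Task

The padlock body on the bench press has its lock cylinder still sticking out of its top. Working the press only by its five-spoked star wheel, pushing spoke after spoke, wind the ram down until it has pressed the cylinder fully home, flush with the padlock body, then wind it back until it stands at least 10 mm clear so that the padlock can be lifted out. Leave the padlock standing in its place under the ram and do not push the other things on the bench about.

Things in the scene. Friction and masses are not known exactly. Their poses are not given: they have to be found in the camera images.
- press: green rack-and-pinion bench press, bolted down. Origin: centre of its foot's underside. x points from its front (operator's side) to the column at its back, y to the operator's left, z up. In mm: foot x -120..130, y +-63, 30 high; head x -52..114, y +-30, z 165..255; ram 26 square at x -35, y 0, its top at z 342 when right up; round anvil plate of radius 56 under it, top at z 50.
- wheel_centre (a point): centre of the star wheel, at (-11, -105, 210) mm in the press's frame, with the press's axes (does not turn with the wheel). The wheel stands upright and turns about the press's y. Hub radius 23, 34 long, on a boss of radius 26 from y -30 to -72. Five round spokes 72 degrees apart, 12 mm thick, each with a black 25 mm ball centred 85 mm out. Free space above and on the outer side.
- press_wheel (a joint): turn of the wheel, rad, 0 (ram up) to 4.0 (ram down, its collar on the head: hard stop); starts at 0 to 0.6. Grows as the wheel's top moves to the press's front (its -x). Measured from straight up, positive to the back, the spokes stand at 50, 122, 194, 266, 338 degrees minus this value. Friction holds it: 0.3 N m to turn (6 N at 50 mm above the axis), 0.5 N m while pressing.
- press_ram: square steel ram of the press, 26 x 26 x 200 mm. Origin: centre of its flat lower end (its nose). It goes down 10 mm per rad of the wheel, 40 mm in all: at wheel 0 its nose is 40 mm above the padlock body's top, at wheel 4.0 level with it. A black depth-stop collar round it lands on the head there.
- padlock: brass padlock body without its shackle, 30 x 60 x 52 mm (x, y, height), 0.45 kg, standing loose and upside down on the anvil plate under the ram. Origin: centre of its underside, z up.
- cylinder (a joint): how far the lock cylinder has been pressed into the padlock body, m: at 0 it stands 12 mm proud of the top, at 0.012 it is flush and can go no farther. A stiff push fit, about 20 N straight down; it stays where it is left. Starts between 0 and 0.002.
- cylinder_face (a point): centre of the top face of the lock cylinder (chromed, 18 mm diameter, brass plug with a key slot).
- shackle: loose steel U-shaped padlock shackle, about 50 x 65 mm, lying flat, bar 9 mm thick; bystander. Origin: centre of the bend, on the bench.
- shut_padlock: another brass padlock, complete, lying flat, body 58 x 62 x 30 mm, shackle to its +x; bystander. Origin: centre of the body's underside.
- screwdriver: screwdriver with red handle lying on the bench; bystander. Origin about the middle of it.
- hammer: hammer lying on the bench; bystander. Origin about the middle of it.
- spray_can: blue spray can standing, 54 mm diameter, 160 high; bystander. Origin: centre of its underside.
- tape_roll: roll of brown tape lying flat, 96 mm diameter, 48 high; bystander. Origin: centre of its underside.
- grease_jar: green jar with white cap standing, 64 mm diameter, 60 high; bystander. Origin: centre of its underside.
Mind the look-alikes: they are no part of the job. Leave any turquoise look-alike of the padlock alone.

How it is judged:
By the outcome, as a careful person would: the job done as asked, in the order asked, and still so for the second after the job is handed in, with the robot touching nothing.
It also fails if it takes over 61 s, if anything falls off the work surface, if the arm or the gripper's body presses on something with over 40 N, if the wrist force passes 120 N, or if a joint passes its speed limit or range.

## Working session

There is one attempt and no reset: what is moved stays moved. The work goes in short steps, Python scripts to look and compute and a tool call to move; the robot and the scene stay as the last step left them, time stands still between calls to the robot, and variables do not carry over. Pictures are saved under pics/ and viewed, at most 10 in all, crops included, and the job is handed in when it is done.

Besides the shell and the picture viewer there is one more tool, called as name(argument=value, ...), one argument or row to a line, values as JSON. apply_moves: Moves the arm, as the interface text tells. Shift numbers are shares of 0.05 m and turn numbers shares of 0.08 rad, none past 1 either way. Its arguments: {"type":"object","properties":{"increments":{"type":"array"}},"required":["increments"]}

```bash
mkdir -p pics
cat > h.py <<'E'
import numpy as np, cv2
from station import state, read_camera, camera_model, ticket
from scipy.spatial.transform import Rotation as R
def cam(name):
    s=state(); m=camera_model(name); im,d=read_camera(name)
    if 'T_tool_cam' in m:
        T=np.eye(4);T[:3,:3]=R.from_rotvec(s['orientation']).as_matrix();T[:3,3]=s['ee_pos']
        T=T@np.array(m['T_tool_cam']);m['origin']=T[:3,3];m['rotation']=T[:3,:3]
    return im,d,m
def cloud(d,m):
    h,w=d.shape; f=h/2/np.tan(np.radians(m['vfov'])/2)
    K=np.array([[f,0,m['cx']],[0,f,m['cy']],[0,0,1.]])
    v,u=np.mgrid[:h,:w]
    p=cv2.undistortPoints(np.stack([u,v],-1).reshape(-1,1,2).astype(np.float64),K,np.array([m['k1'],0,0,0.])).reshape(h,w,2)
    P=np.dstack([p*d[...,None],d])
    W=P@np.array(m['rotation']).T+np.array(m['origin']); W[d==0]=np.nan
    return W
def save(n,im): cv2.imwrite('pics/'+n,im[...,::-1])
E
python3 - <<'E'
from h import *
for n in ['scene','side']:
    im,d,m=cam(n); save(n+'0.png',im); np.savez('/tmp/'+n,im=im,d=d,W=cloud(d,m)); print(n,m)
s=state();print(s)
E
```

```text
Traceback (most recent call last):
  File "h.py", line 16, in cloud
    W=P@np.array(m['rotation']).T+np.array(m['origin']); W[d==0]=np.nan
      ~~~~~~~~~~~~~~~~~~~~~~~~~~~^~~~~~~~~~~~~~~~~~~~~~
ValueError: operands could not be broadcast together with shapes (400,640) (3,)
```

View pics/scene0.png

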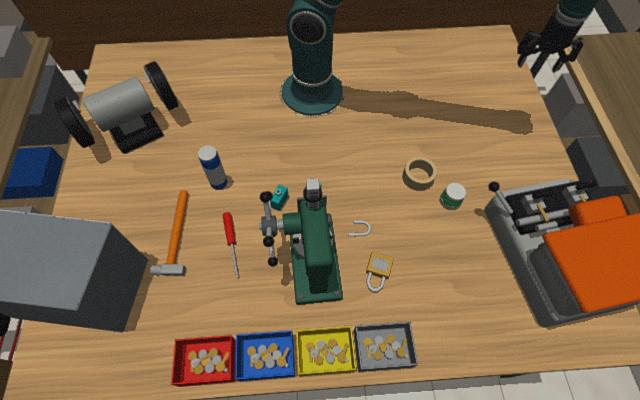

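The scene picture shows the press at about (315,240), with the star wheel on its left side at (268,225) and a turquoise look-alike at (280,195).

```bash
sed -i "s/    return im,d,m/    r=np.array(m['rotation'],float)\n    if r.size==3: m['rotation']=R.from_rotvec(r).as_matrix()\n    return im,d,m/" h.py
python3 - <<'E'
from h import *
np.set_printoptions(precision=4,suppress=True)
print(camera_model('scene')); print(camera_model('wrist'))
for n in ['scene','side']:
    im,d,m=cam(n); save(n+'0.png',im); W=cloud(d,m); np.savez('/tmp/'+n,im=im,d=d,W=W)
    if n=='scene':
        for p in [(480,100),(420,165),(320,300),(320,215),(314,183),(266,197),(270,260),(280,195),(210,155)]: print(p,W[p[1],p[0]])
s=state();print(s['time'],s['orientation'],s['ft_force'])
E
```

```text
{'vfov': 52.68379532101663, 'cx': 314.4514185987818, 'cy': 205.75157054204783, 'k1': 0.014440359621993097, 'origin': array([ 1.0227, -0.0703,  1.0687]), 'rotation': array([-2.011 , -1.8654,  0.4637])}
{'vfov': 68.92512965564057, 'cx': 322.6631137603854, 'cy': 206.5577727331419, 'k1': -0.040993164023557814, 'T_tool_cam': array([[-0.0004, -0.9594, -0.2822,  0.0724],
       [ 1.    , -0.0002, -0.0007,  0.0002],
       [ 0.0006, -0.2822,  0.9594, -0.1431],
       [ 0.    ,  0.    ,  0.    ,  1.    ]])}
(480, 100) [ 0.0808  0.5818 -0.0005]
(420, 165) [0.3425 0.3151 0.0146]
(320, 300) [ 0.7446 -0.0318  0.0205]
(320, 215) [ 0.615  -0.0246  0.2562]
(314, 183) [ 0.5822 -0.0358  0.3424]
(266, 197) [ 0.5845 -0.1409  0.3004]
(270, 260) [ 0.6835 -0.1462  0.1765]
(280, 195) [ 0.4407 -0.1231  0.0544]
(210, 155) [ 0.3637 -0.3026  0.1627]
0.15 [-0.4662 -3.1067  0.0022] [-0.1946  0.1033  0.0509]
```

View pics/side0.png

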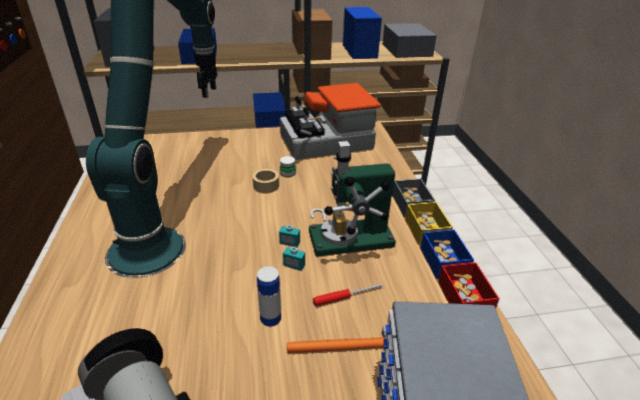

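The side picture shows the ram up and the padlock brass under it at (340,225), with two turquoise look-alikes at (290,237) and (294,258). The star wheel is at (360,208). The only wheel candidates are the five-spoked one on the press and the black-ball lever on the orange machine at (494,187) in the scene picture. I choose the press wheel. Next I measure the press pose and the spokes.

Run:
```python
from h import *
np.set_printoptions(precision=4,suppress=True)
z=np.load('/tmp/scene.npz'); W=z['W']; im=z['im']; hsv=cv2.cvtColor(im,cv2.COLOR_RGB2HSV)
box=(W[...,0]>.45)&(W[...,0]<.85)&(W[...,1]>-.25)&(W[...,1]<.1)
g=(hsv[...,0]>55)&(hsv[...,0]<88)&(hsv[...,1]>100)
top=box&g&(abs(W[...,2]-.255)<.006)
p=W[top][:,:2].astype(np.float32); print('head',len(p),cv2.minAreaRect(p),p.mean(0))
ram=box&(abs(W[...,2]-.335)<.02)&(W[...,1]>-.08); q=W[ram]; t=q[q[:,2]>np.percentile(q[:,2],95)-.006]
print('ram',len(t),t.mean(0),np.ptp(t,axis=0),cv2.minAreaRect(t[:,:2].astype(np.float32)))
for n in ['scene','side']:
    z=np.load(f'/tmp/{n}.npz'); W=z['W']; im=z['im']
    k=(W[...,1]<-.11)&(W[...,1]>-.19)&(W[...,0]>.48)&(W[...,0]<.76)&(W[...,2]>.1)&(W[...,2]<.33)
    b=(k&(im.max(-1)<70)).astype(np.uint8)
    nc,l,st,c=cv2.connectedComponentsWithStats(b)
    for i in range(1,nc):
        if st[i,4]>12: print(n,c[i],st[i,4],np.median(W[l==i],0))
im=np.load('/tmp/scene.npz')['im'];a=cv2.resize(im[160:310,210:360],(600,600),interpolation=cv2.INTER_CUBIC);save('c1.png',a)
```

```text
head 1461 ((0.6499616503715515, -0.0377156138420105), (0.16247659921646118, 0.05721805989742279), 2.4265003204345703) [ 0.6599 -0.0375]
ram 141 [ 0.5831 -0.0395  0.3411] [0.028  0.0264 0.0071] ((0.5823778510093689, -0.03946239501237869), (0.027871165424585342, 0.025749938562512398), 2.7915806770324707)
scene [265.6286 196.6286] 105 [ 0.5807 -0.1428  0.2956]
scene [269.0244 236.75  ] 164 [ 0.6702 -0.1392  0.2695]
scene [272.5205 261.0685] 73 [ 0.6863 -0.1402  0.1755]
side [358.3165 206.2971] 515 [ 0.596  -0.1517  0.2128]
side [384.4507 185.3099] 71 [ 0.672  -0.1487  0.2713]
side [328.4808 210.4231] 52 [ 0.5256 -0.1534  0.2097]
```

View pics/c1.png

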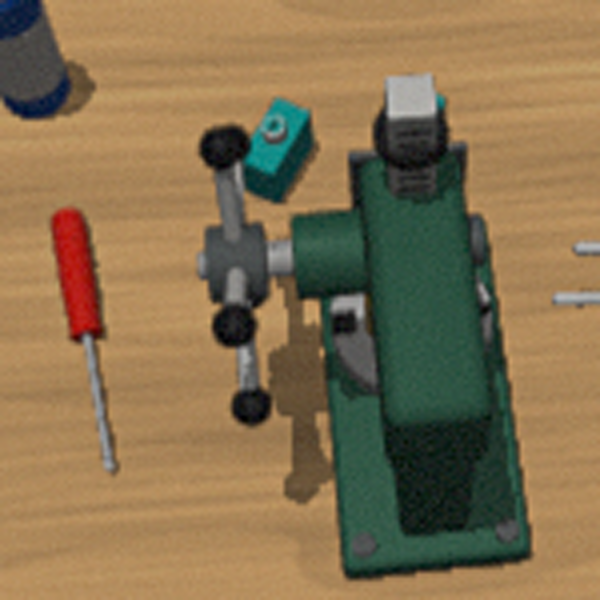

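The crop shows the press wheel with black balls at crop (222,146), (235,325) and (250,405). They match a wheel centre of (0.611, -0.143, 0.210), a yaw of 2.5° and a wheel turn of about 0.09. First I raise and turn the tool.

apply_moves(
  increments=[
    [0,0,-0.8,-0.85,-1],
    [0,0,-0.8,-0.85,-1],
    [0,0,-0.8,-0.85,-1],
    [0,0,-0.8,-0.85,-1],
    [0,0,-0.8,-0.87,-1],
    [-0.6,-0.9,0,0,-1],
    [-0.6,-0.9,0,0,-1],
    [-0.6,-0.9,0,0,-1],
    [-0.6,-0.9,0,0,-1],
    [-0.6,-0.9,0,0,-1],
    [-0.6,-0.9,0,0,-1],
    [-0.6,-0.9,0,0,-1],
  ],
)

```text
time: 1.65
ee_pos: [0.415, 0.3142, 0.4312]
orientation: [0.069, -3.141, -0.0]
ft_force: [0.5, 0.1, -0.4]
gripper_width: 0.002
grasp_force: 0.0
```

apply_moves(
  increments=[
    [-0.54,-0.92,0,0,-1],
    [-0.54,-0.92,0,0,-1],
    [-0.54,-0.92,0,0,-1],
    [-0.54,-0.92,0,0,-1],
    [-0.54,-0.92,0,0,-1],
    [-0.54,-0.92,0,0,-1],
    [-0.54,-0.92,0,0,-1],
    [-0.54,-0.92,0,0,-1],
    [-0.54,-0.92,0,0,-1],
    [-0.54,-0.92,0,0,-1],
    [0,0,0,0,-1],
    [0,0,0,0,-1],
  ],
)

```text
time: 3.15
ee_pos: [0.7041, -0.1315, 0.4306]
orientation: [0.069, -3.14, -0.001]
ft_force: [-0.2, 0.3, -0.1]
gripper_width: -0.0
grasp_force: 0.0
```

apply_moves(
  increments=[
    [0,-0.15,0.6,0,-1],
    [0,0,0.6,0,-1],
    [0,0,0.6,0,-1],
    [0,0,0.6,0,-1],
    [0,0,0.6,0,-1],
    [0,0,0.6,0,-1],
    [0,0,0,0,-1],
  ],
)

```text
time: 4.03
ee_pos: [0.7031, -0.1367, 0.2493]
orientation: [0.073, -3.136, -0.003]
ft_force: [-0.0, 0.1, 0.4]
gripper_width: 0.004
grasp_force: 0.0
```

Run:
```python
from h import *
im,d,m=cam('side'); save('s1.png',cv2.resize(im[110:260,260:440],(720,600),interpolation=cv2.INTER_CUBIC))
s=state();print(s['ee_pos'],s['ft_force'])
```

```text
[ 0.70428841 -0.13746859  0.25146217] [ 0.19059473 -0.46503832  0.93190496]
```

View pics/s1.png

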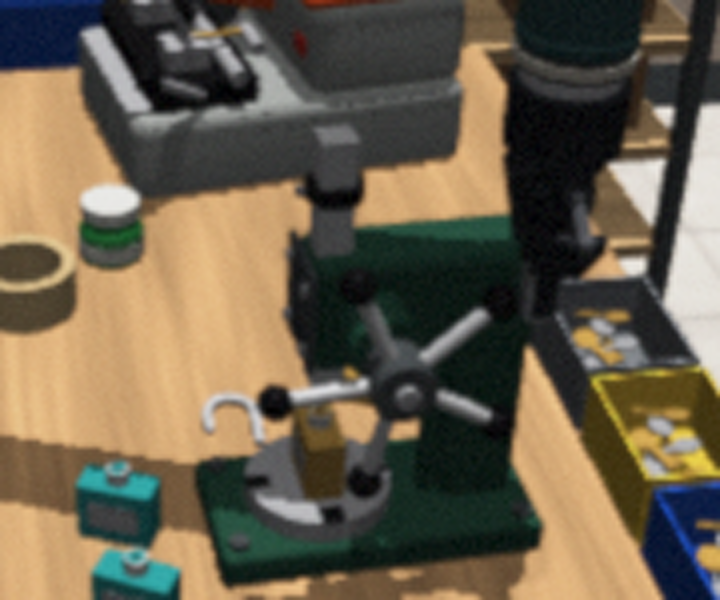

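The shut fingers at (540,290) stand just behind the ball at (500,300). I push that spoke to the front.

apply_moves(
  increments=[
    [0.3,0,0,0,-1],
    [0.3,0,0,0,-1],
    [0.3,0,0,0,-1],
    [0.3,0,0,0,-1],
    [0.3,0,0,0,-1],
    [0.3,0,0,0,-1],
  ],
)

```text
time: 4.82
ee_pos: [0.6169, -0.1429, 0.255]
orientation: [-0.071, 3.132, -0.001]
ft_force: [10.0, -0.4, -1.8]
gripper_width: 0.004
grasp_force: 4.5
```

apply_moves(
  increments=[
    [0.3,0,0.05,0,-1],
    [0.3,0,0,0,-1],
    [0.3,0,0,0,-1],
    [0.25,0,0,0,-1],
    [0,0,0,0,-1],
  ],
)

```text
time: 5.45
ee_pos: [0.5579, -0.1458, 0.2505]
orientation: [-0.069, 3.137, -0.0]
ft_force: [4.0, -0.9, -0.4]
gripper_width: 0.002
grasp_force: 1.9
```

```bash
cat > w.py <<'E'
from h import *
im,d,m=cam('scene'); W=cloud(d,m)
C=np.array([.611,-.1433,.21])
k=(W[...,1]<-.11)&(W[...,1]>-.18)&(W[...,0]>.48)&(W[...,0]<.76)&(W[...,2]>.1)&(W[...,2]<.315)
b=(k&(im.max(-1)<70)).astype(np.uint8)
n,l,st,c=cv2.connectedComponentsWithStats(b)
for i in range(1,n):
    if st[i,4]>25:
        p=np.median(W[l==i],0)-C; cam_dir=np.array(m['origin'])-C-p; p=p-0.010*cam_dir/np.linalg.norm(cam_dir)
        print('ball ang %.0f r %.0f y %.0f n %d'%(np.degrees(np.arctan2(p[0],p[2])),1e3*np.hypot(p[0],p[2]),1e3*p[1],st[i,4]))
r=(abs(W[...,0]-.5825)<.012)&(abs(W[...,1]+.0395)<.012)&(W[...,2]>.28)&(W[...,2]<.36)
print('ram top',np.percentile(W[r][:,2],[50,90])); s=state(); print(s['time'],s['ee_pos'],s['ft_force'])
E
python3 w.py
```

```text
ball ang -32 r 97 y -3 n 264
ball ang 38 r 16 y 3 n 266
ball ang 82 r 81 y 4 n 104
ram top [0.32166236 0.32332669]
5.5 [ 0.55784623 -0.14573477  0.25026864] [1.9349843  0.49487581 0.67926467]
```

apply_moves(
  increments=[
    [-0.1,0,-0.8,0,-1],
    [0,0,-0.8,0,-1],
    [-0.2,0,0,0,-1],
    [-0.7,0,0,0,-1],
    [-0.7,0,0,0,-1],
    [-0.6,0,0,0,-1],
    [0,0,0,0,-1],
    [0,0,0.8,0,-1],
    [0,0,0.8,0,-1],
    [0,0,0,0,-1],
  ],
)

```text
time: 6.75
ee_pos: [0.6688, -0.1404, 0.245]
orientation: [0.068, -3.132, -0.002]
ft_force: [-0.7, -0.6, 0.0]
gripper_width: 0.001
grasp_force: 0.0
```

```bash
python3 w.py
```

```text
ball ang 40 r 96 y 8 n 175
ball ang 37 r 105 y -26 n 56
ball ang 82 r 81 y 4 n 108
ram top [0.32151239 0.32344358]
6.8 [ 0.67052825 -0.14084296  0.2477783 ] [-0.09914929 -0.12975717  0.7671946 ]
```

apply_moves(
  increments=[
    [0.3,0,0,0,-1],
    [0.3,0,0,0,-1],
    [0.3,0,0,0,-1],
    [0.3,0,0,0,-1],
    [0.3,0,0,0,-1],
    [0.3,0,0,0,-1],
    [0.3,0,0,0,-1],
    [0.2,0,0,0,-1],
    [0,0,0,0,-1],
  ],
)

```text
time: 7.92
ee_pos: [0.5623, -0.1465, 0.253]
orientation: [-0.069, 3.126, -0.004]
ft_force: [11.4, -1.2, -2.6]
gripper_width: -0.001
grasp_force: 6.0
```

```bash
python3 w.py
```

```text
ball ang -29 r 96 y -3 n 274
ball ang 55 r 17 y 2 n 251
ball ang 87 r 81 y 4 n 110
ram top [0.3096433  0.31186838]
7.975 [ 0.56235237 -0.14653691  0.25297464] [11.58589263 -0.46805932 -1.20520146]
```

apply_moves(
  increments=[
    [-0.1,0,-0.8,0,-1],
    [0,0,-0.8,0,-1],
    [-0.2,0,0,0,-1],
    [-0.7,0,0,0,-1],
    [-0.7,0,0,0,-1],
    [-0.6,0,0,0,-1],
    [0,0,0,0,-1],
    [0,0,0.8,0,-1],
    [0,0,0.8,0,-1],
    [0,0,0,0,-1],
  ],
)

```text
time: 9.22
ee_pos: [0.6694, -0.1405, 0.2462]
orientation: [0.068, -3.134, -0.002]
ft_force: [-0.4, -0.3, 1.1]
gripper_width: 0.002
grasp_force: 0.0
```

apply_moves(
  increments=[
    [0.3,0,0,0,-1],
    [0.3,0,0,0,-1],
    [0.3,0,0,0,-1],
    [0.3,0,0,0,-1],
    [0,0,0,0,-1],
  ],
)

```text
time: 9.85
ee_pos: [0.6137, -0.1437, 0.2527]
orientation: [-0.068, 3.134, -0.0]
ft_force: [2.3, -0.0, 3.7]
gripper_width: 0.005
grasp_force: 1.7
```

```bash
python3 w.py
```

```text
ball ang 5 r 53 y 1 n 438
ball ang 55 r 84 y 2 n 88
ball ang 127 r 84 y 3 n 70
ram top [0.30429473 0.30625859]
9.9 [ 0.61377168 -0.14375773  0.25224052] [3.38388127 1.02517886 4.14116146]
```

apply_moves(
  increments=[
    [0.2,0,0,0,-1],
    [0.2,0,0,0,-1],
    [0.1,0,0,0,-1],
    [0,0,0,0,-1],
  ],
)

```text
time: 10.4
ee_pos: [0.5958, -0.1443, 0.2536]
orientation: [-0.071, 3.12, -0.005]
ft_force: [19.4, -0.5, 3.3]
gripper_width: -0.002
grasp_force: 8.9
```

apply_moves(
  increments=[
    [0.1,0,0,0,-1],
    [0.1,0,0,0,-1],
    [0,0,0,0,-1],
  ],
)

```text
time: 10.78
ee_pos: [0.593, -0.1445, 0.2569]
orientation: [-0.073, 3.103, -0.009]
ft_force: [34.3, 0.7, 4.6]
gripper_width: 0.003
grasp_force: 15.7
```

```bash
python3 w.py
```

```text
ball ang -12 r 89 y -0 n 266
ball ang 39 r 18 y 4 n 247
ball ang 109 r 84 y 2 n 74
ram top [0.30141753 0.30347972]
10.825 [ 0.59294725 -0.14442105  0.25686168] [34.46566082 -0.61163385  5.40779574]
```

The ram top is at 0.302 and the force is building against the stop, so the wheel is at 4.0. Now I wind back, pushing the same spoke from its front.

apply_moves(
  increments=[
    [-0.4,0,0,0,-1],
    [-0.1,0,-0.8,0,-1],
    [0,0,-0.8,0,-1],
    [0.5,0,0,0,-1],
    [0.6,0,0,0,-1],
    [0.45,0,0,0,-1],
    [0,0,0,0,-1],
    [0,0,0,0,-1],
  ],
)

```text
time: 11.82
ee_pos: [0.5252, -0.1472, 0.3291]
orientation: [-0.069, 3.141, -0.0]
ft_force: [-0.5, -0.0, -0.1]
gripper_width: -0.002
grasp_force: 0.0
```

```bash
python3 w.py
python3 - <<'E'
from h import *
im,d,m=cam('side'); save('s2.png',cv2.resize(im[130:255,285:435],(720,600),interpolation=cv2.INTER_CUBIC))
E
```

```text
ball ang -38 r 85 y -0 n 109
ball ang 34 r 78 y 4 n 159
ball ang 110 r 84 y 2 n 74
ram top [0.30117886 0.30328949]
11.875 [ 0.52533952 -0.14716058  0.3288975 ] [0.49034348 0.53639241 0.20354928]
```

View pics/s2.png

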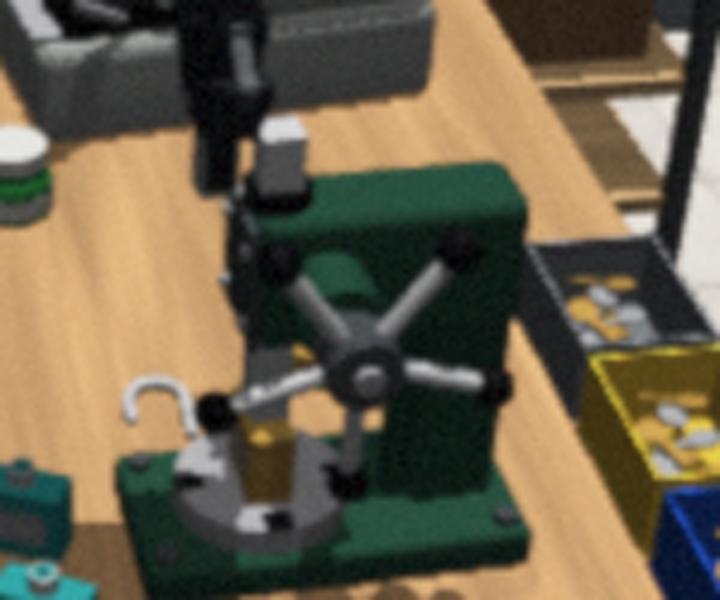

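The picture shows the collar at (280,185) on the head and the ram nose on the padlock at (268,425). Now the return push.

apply_moves(
  increments=[
    [0,0,0.8,0,-1],
    [0,0,0.75,0,-1],
    [0,0,0,0,-1],
    [-0.3,0,0,0,-1],
    [-0.3,0,0,0,-1],
    [-0.3,0,0,0,-1],
    [-0.3,0,0,0,-1],
    [-0.3,0,0,0,-1],
    [-0.3,0,0,0,-1],
  ],
)

```text
time: 13.05
ee_pos: [0.6135, -0.1438, 0.2521]
orientation: [0.068, -3.135, -0.0]
ft_force: [-11.1, -0.2, -2.3]
gripper_width: -0.003
grasp_force: 4.6
```

apply_moves(
  increments=[
    [-0.3,0,0,0,-1],
    [-0.3,0,0,0,-1],
    [-0.3,0,0,0,-1],
    [-0.15,0,0,0,-1],
    [0,0,0,0,-1],
  ],
)

```text
time: 13.68
ee_pos: [0.6633, -0.1416, 0.2495]
orientation: [0.067, -3.128, -0.001]
ft_force: [-12.4, -0.8, -5.1]
gripper_width: -0.003
grasp_force: 5.7
```

```bash
python3 w.py
```

```text
ball ang 46 r 80 y 4 n 263
ball ang 34 r 104 y -26 n 49
ball ang 135 r 85 y 2 n 66
ram top [0.31797947 0.31985635]
13.725 [ 0.66325972 -0.1416251   0.24956358] [-11.27961353  -0.62313996  -4.53320946]
```

The ram has risen about 16 mm. I retract and check.

apply_moves(
  increments=[
    [0.4,0,0,0,-1],
    [0,0,-0.8,0,-1],
    [0,0,-0.8,0,-1],
    [0,0,-0.8,0,-1],
    [0,-0.6,-0.4,0,-1],
    [0,-0.6,0,0,-1],
    [0,0,0,0,-1],
  ],
)

```text
time: 14.6
ee_pos: [0.6503, -0.205, 0.3937]
orientation: [-0.063, 3.138, -0.004]
ft_force: [0.5, 0.0, -0.4]
gripper_width: -0.003
grasp_force: 0.0
```

```bash
python3 w.py
python3 - <<'E'
from h import *
im,d,m=cam('side'); save('s3.png',cv2.resize(im[170:255,300:402],(720,600),interpolation=cv2.INTER_CUBIC))
W=cloud(d,m); k=(W[...,0]>.55)&(W[...,0]<.62)&(W[...,1]>-.09)&(W[...,1]<0)&(W[...,2]>.055)&(W[...,2]<.135)
hsv=cv2.cvtColor(im,cv2.COLOR_RGB2HSV); k&=(hsv[...,0]>10)&(hsv[...,0]<32)&(hsv[...,1]>90)
p=W[k]; print(len(p),np.percentile(p,[2,50,98],axis=0))
E
```

```text
ball ang -83 r 86 y -2 n 61
ball ang -12 r 85 y -1 n 94
ball ang 18 r 11 y 1 n 212
ball ang 61 r 83 y 2 n 91
ball ang 135 r 85 y 2 n 73
ram top [0.31773895 0.32010406]
14.65 [ 0.65060536 -0.20277095  0.39296044] [-0.1992421   1.79239973  0.24349505]
188 [[ 0.56508961 -0.07352574  0.05776542]
 [ 0.57563138 -0.06306209  0.10080467]
 [ 0.59414878 -0.01674326  0.12166977]]
```

View pics/s3.png

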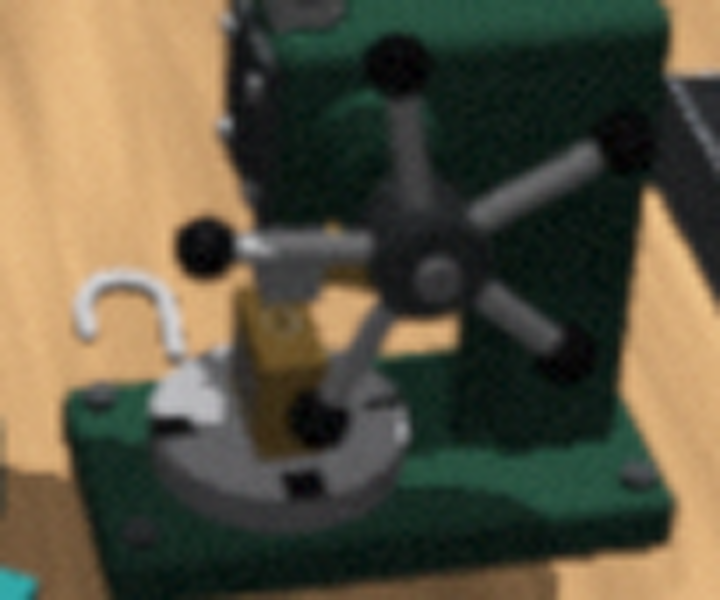

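The cylinder face at (288,320) is flush with the padlock top. The nose at (288,290) stands about 16 mm above it, the padlock is upright in place, and the robot is clear.

```bash
python3 -c "
from station import ticket
print(ticket.job_done())"
```

```text
the job is handed in; nothing more can be done
None
```

The job is handed in, no verdict returned: the ram was wound down to its hard stop, the cylinder looks flush in the side view, the ram is wound back about 16 mm clear, the padlock still stands in place, and no other object was touched.

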